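Snap the reamer onto the citrus press

TASK

Lift the ribbed juicing cone out of the square glass dish and press it down over the stud of the citrus press until it clicks home and sits flush on its steel collar. Keep pressing it down after the click, and finish that way: the gripper still on the cone, pushing it firmly onto the collar. Leave the raised lever and everything else as they are.

Things in the scene. Friction and masses are not known exactly. Their poses are not given: they have to be found in the camera images.
- reamer: the juicing cone (reamer): white plastic, 63 mm tall, about 50 g, standing upright in the dish: a straight round skirt, 42 mm across and 36 mm tall, with a ribbed tapering cone on top. Hollow below: a 21 mm mouth through a 4 mm tall inner bead, then a 28 mm bore up to 26 mm. Any yaw fits. Origin: centre of its underside; z up along its axis.
- reamer_grip (a point): point on the cone's axis 20 mm above its underside: the height at which to grip its skirt (42 mm across).
- seat: the steel collar, 44 mm across, with the snap stud on it, in the middle of the press's drip tray, fixed to the press. Origin: on the stud's axis at the collar's flat top (60 mm above the table), z up, y level towards the lever's hinge. Home means that the cone's underside rests on this top. The tray around it is 156 mm across, its rim 14 mm below the collar's top.
- stud_tip (a point): top of the stud, on its axis, 22 mm above the collar: a 16 mm core with tapered tip and four sprung round catches bulging to 26 mm across, centred 10 mm above the collar. The cone meets the catches with its underside about 16 mm above the collar; pushing past takes about 12 N; it drops with the underside some 8 mm up, where the catches start to pull it down (about 10 N).
- dish: the square clear glass dish, 190 x 190 mm, walls 32 mm high and 5 mm thick, floor 5 mm thick, loose, 0.9 kg; origin: centre of its underside, x and y along its sides. The cone and the cup stand side by side in it, about 90 mm apart along the dish's x, either one in either place.
- cup: small plain stainless cup, open at the top, 44 mm wide, 45 mm tall, standing in the dish beside the cone; stays there. Origin: centre of its underside.
- press: orange citrus press, fixed to the table; the stud's axis passes through its origin (centre of the tray, at table height), its y points to the lever's hinge, 125 mm from the stud, whose cheeks are 105 mm high; foot 160 mm wide in x.
- lever_tip (a point): free end of the press's lever, which stands raised and leaning away from the stud on a stiff hinge; must stay raised as found.
- pitcher: white ceramic pitcher, 185 mm tall, about 110 mm wide with its handle on +y, at the back of the table; origin: centre of its underside.
- tumbler: clear glass tumbler, 64 mm wide, 85 mm tall, between the dish and the press on the robot's side; origin: centre of its underside.
- spoon: stainless straining spoon lying flat, 205 mm long, beyond the dish; origin: near its middle.
Things that resemble listed ones, but are neither listed nor needed, are in the scene too. What is shaped like the reamer but purple or red is not meant.

How it is judged:
On the way, in this order (a step that is already met when the one before it is completed fails the run):
1. the cone is lifted clear of the dish (height (world z) of reamer above 0.045 m and contact force between reamer and dish below 0.05 N and contact force between reamer and the fingers above 1 N), for 0.1 s.
2. the cone has clicked home and is still being pressed onto the collar after the click (z of reamer in the frame of seat between -0.003 and 0.0025 m and horizontal distance between reamer and seat below 0.004 m and angle between reamer's own z axis and vertical below 0.09 rad and contact force between reamer and seat above 3 N and contact force between reamer and the fingers above 2 N), for 0.8 s.
At the end, for the whole second after the job is handed in: The cone is snapped on the stud: underside within 2.5 mm of the collar, within 4 mm of the stud's axis, upright within 0.09 rad, at rest, and the gripper is still on it (more than 2 N) and pressing it onto the collar with more than 3 N (all of step 2 and linear speed of reamer below 0.02 m/s); the arm keeps its last pose, push and grip.
It fails at once if the lever was pushed out of its place (distance of lever_tip from where it was at the start of the episode above 0.03 m).
It fails at once if the small cup was moved or tipped (distance of cup from where it was at the start of the episode above 0.04 m or angle between cup's own z axis and vertical above 0.5 rad).
It fails at once if the dish was shoved (distance of dish from where it was at the start of the episode above 0.04 m).
It fails at once if the pitcher, tumbler or spoon was pushed away or tipped (distance of any of pitcher, tumbler, spoon from where it was at the start of the episode above 0.03 m or angle between any of pitcher, tumbler's own z axis and vertical above 0.3 rad).
It also fails if it takes over 45 s, if anything falls off the work surface, if the arm or the gripper's body presses on something with over 40 N, if the wrist force passes 120 N, or if a joint passes its speed limit or range.

ROBOT

A 7-joint arm with a two-finger parallel gripper is mounted at the origin on the work surface. World frame = base frame: x ahead of the robot, y to its left, z up, the work surface at z = 0. Lengths are in m, angles in rad, forces in N, time in s.
With the tool pointing down it reaches from about 0.425 to 0.925 m from the base axis. Payload 6.8 kg.
Tool frame: the origin (TCP) lies at the very end of the fingers, on their centre line; the grasp point (between the pads) lies 19 mm behind it; y points along the fingers, z is the direction in which the jaws open and shut, and the axes are right-handed (so a half turn about y gives the same grasp; the last joint's range is limited). The gripper opens to 85 mm and grips with 20 to 120 N. Pads are 22 mm wide; open, the fingers measure 114 mm over their backs; the gripper's body (76 mm by 85 mm) begins 54 mm behind the grasp point. The pads swing forward as they close: fully open they stand 13 mm farther back than shut.
Start: joints at [-1.273, 0.477, 0.022, 1.555, -0.011, 1.109, -0.083], TCP at [0.266, 0.62, 0.231] pointing down, gripper open.
Joint ranges: [-2.96, 2.96], [-0.34, 2.1], [-1.41, 1.46], [0.24, 2.44], [-1.37, 4.51], [0.17, 1.92], [-2.96, 2.96]. Speed limits (rad/s): [2.39, 2.39, 3.14, 3.14, 3.14, 3.14, 3.14].

INTERFACE

Orientations are given as a rotation vector (axis times angle).
In Python, from bench import r gives the robot as it stands.
- The arm moves only by the tool drive_tool, never from a script. Its argument "series" is a list of rows, each a list of 7 numbers: the shift along the tool's x, y, z in mm, then the turn, a rotation vector about the tool's x, y, z in degrees, then the finger opening in mm, from 0 to 85.4. In form: [[tx, ty, tz, wx, wy, wz, grip], ...]. A call has 1 to 5 rows; each row is the pose to reach, as a shift and turn from the pose measured when the call began, along the tool's axes at that moment; what a row does not reach only later rows make up. A row lasts 1/10 s, in which the tool goes at most 50 mm and 8.59 degrees, less where a joint would pass 70% of its speed; a pose out of reach is approached as far as the arm can. A call with a gripper value outside its range is refused whole. The fingers move at their own pace and stop on an object; "squeeze" is the grip in N (left out, the last holds). Time passes only in rows, so rows that repeat a pose let the fingers close. It gives the time, the measured TCP pose, the force and the opening at its end, in the units of the state.
- r.get_obs(): the state, without advancing time (a new reading comes with each control period).
- r.grab_frame(name): name is "scene" or "top" or "wrist"; returns a dict with "frame" (480x640x3 uint8, blue, green, red), "intrinsics" (3x3 intrinsics, pixels), "rvec" (rotation vector, rad) and "tvec" (3), from world to camera coordinates, as OpenCV has them. Camera axes: x right, y down, z forward; pixel columns grow to the right and rows downward; lengths in m; the calibration is good to about 2 mm. A picture is of the moment at which its call begins. There is no depth.
- r.hand_in(): hands the job in, once; it reports no verdict.
The state is a dict: "clock": time; "joints": joint angles; "qvel": joint speeds; "tau": joint torques, N m; "tcp_pos": TCP position; "orientation": TCP orientation; "contact_force": force on the tool from outside, world axes, zero at the start; "moment": the same for the moment, N m; "grip_width": finger opening in m.
Only numpy, scipy, OpenCV 4.12 (cv2) and the standard library are available. Lean on these libraries where they do the work, as an engineer would, in place of code of your own. Each camera call takes 0.05 s, during which the arm holds its last target.

## Working session

There is one attempt and no reset: what is moved stays moved. The work goes in short steps, Python scripts to look and compute and a tool call to move; the robot and the scene stay as the last step left them, time stands still between calls to the robot, and variables do not carry over. Pictures are saved under pics/ and viewed, and the job is handed in when it is done.

Besides the shell and the picture viewer there is one more tool, called after "Call:" as name(argument=value, ...) on one line, values as JSON. drive_tool: Moves the arm, as the interface text tells. Its arguments: {"type":"object","properties":{"series":{"type":"array","items":{"type":"array","items":{"type":"number"}}},"squeeze":{"type":"number"}},"required":["series"]}

```bash
mkdir -p pics; ls; python3 - <<'E'
from bench import r
import cv2
print(r.get_obs())
for n in ("scene","top","wrist"):
    f=r.grab_frame(n); cv2.imwrite(f"pics/{n}0.png",f["frame"]); print(n,f["intrinsics"].tolist(),f["rvec"],f["tvec"])
E
```

```text
pics
{'clock': 0.0, 'joints': array([-1.27309518,  0.47779893,  0.02236158,  1.55645486, -0.01150847,
        1.10925807, -0.08310978]), 'qvel': array([-7.02381299e-04,  1.20804113e-03, -4.37748681e-05, -9.28075256e-04,
       -1.98855812e-03, -1.01431473e-03, -5.86750668e-04]), 'tau': array([-1.36814703e-05, -5.96448290e+01,  1.60756577e+00, -2.81196839e+01,
        1.23274143e-02,  9.52168659e-03,  7.80283624e-07]), 'tcp_pos': array([0.26625353, 0.61963746, 0.23032546]), 'orientation': array([-1.54903623,  0.31858569, -0.31822664]), 'contact_force': array([0.02931736, 0.16818872, 0.07654179]), 'moment': array([-0.01409531,  0.03117822, -0.00725394]), 'grip_width': 0.08570524962453602}
scene [[491.85410992737053, 0.0, 324.73168644173353], [0.0, 491.85410992737053, 231.93493968402873], [0.0, 0.0, 1.0]] [ 2.09994757  0.59044914 -0.309038  ] [-0.58761323  0.07665497  1.36248825]
top [[550.2940180038177, 0.0, 318.0631870374701], [0.0, 550.2940180038177, 239.56673750050024], [0.0, 0.0, 1.0]] [ 2.21811567 -2.18003469  0.07972742] [0.13224606 0.58170677 1.3423358 ]
wrist [[368.5641812688709, 0.0, 324.7337654351498], [0.0, 368.5641812688709, 245.8771499972171], [0.0, 0.0, 1.0]] [-2.40306123 -1.58361106 -0.24005769] [-0.67475506 -0.03896476  0.37999515]
```

View pics/scene0.png

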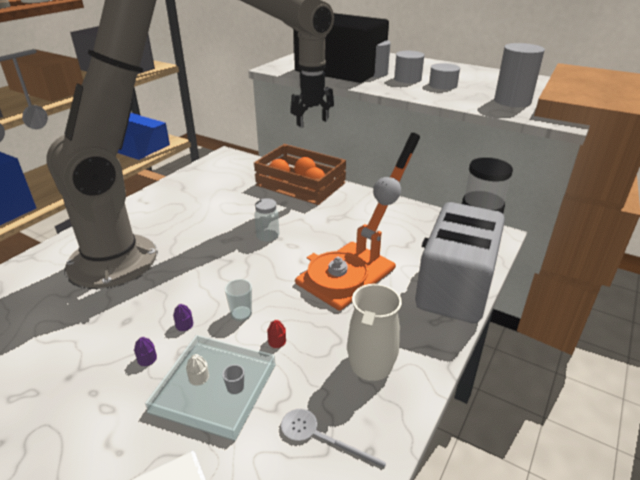

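View pics/top0.png

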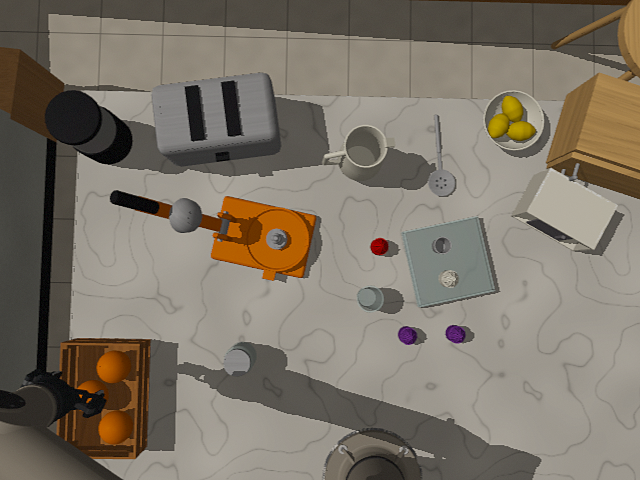

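View pics/wrist0.png

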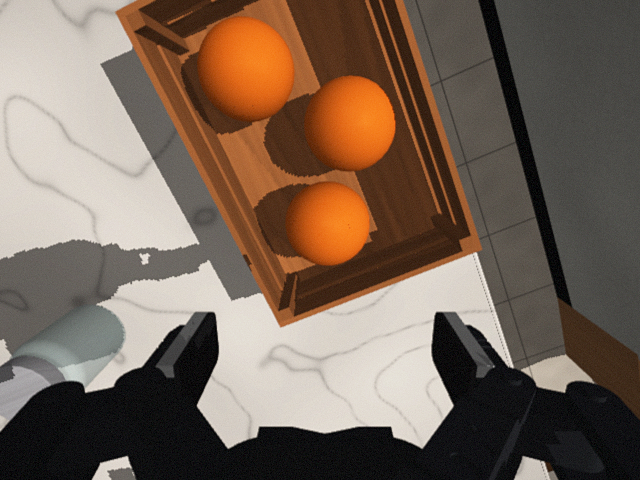

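Candidates:
- White ribbed cone in the dish: top (449,279), scene (197,367).
- Purple cones: top (408,335) and (455,333).
- Red cone: top (379,246).
- Steel cup in the dish: top (441,245).

The white cone matches the description. I'll check it in a crop and measure.

```bash
cat > h.py <<'E'
from bench import r
import cv2, numpy as np
from scipy.spatial.transform import Rotation as R
def ray(f,u,v):
    Rm=R.from_rotvec(f["rvec"]).as_matrix(); C=-Rm.T@f["tvec"]
    d=Rm.T@np.linalg.inv(f["intrinsics"])@np.array([u,v,1.]); return C,d
def onz(f,u,v,z):
    C,d=ray(f,u,v); return C+d*(z-C[2])/d[2]
def proj(f,P):
    p,_=cv2.projectPoints(np.atleast_2d(np.array(P,float)),np.array(f["rvec"]),np.array(f["tvec"]),f["intrinsics"],None); return p[:,0]
def ring(c,rad,z,n=60):
    a=np.linspace(0,2*np.pi,n); return np.c_[c[0]+rad*np.cos(a),c[1]+rad*np.sin(a),np.full(n,z)]
def crop(f,im,x0,y0,w,h,s,name):
    cv2.imwrite("pics/"+name,cv2.resize(im[y0:y0+h,x0:x0+w],None,fx=s,fy=s,interpolation=cv2.INTER_CUBIC))
E
python3 - <<'E'
from h import *
t=r.grab_frame("top"); s=r.grab_frame("scene")
a=t["frame"][200:320,390:510]; b=s["frame"][325:425,150:270]
c=t["frame"][180:300,200:320]; d=s["frame"][220:320,280:400]
I=lambda x:cv2.resize(x,(400,300 if x.shape[0]==100 else 300))
q=lambda x:cv2.resize(x,None,fx=3,fy=3,interpolation=cv2.INTER_CUBIC)
cv2.imwrite("pics/c1.png",np.hstack([q(a),q(c)])); cv2.imwrite("pics/c2.png",np.hstack([q(b),q(d)]))
for n,u,v,z in [("cone",449,279,.06),("cup",441,245,.05),("stud",279,239,.082),("tumbler",370,298,.085),("pitcher",364,148,.185),("red",379,246,.05),("p1",408,335,.05),("p2",455,333,.05)]: print(n,onz(t,u,v,z).round(3))
for n,u,v in [("d",402,232),("d",481,217),("d",497,293),("d",418,307)]: print(n,onz(t,u,v,.032).round(3))
E
```

```text
cone [ 0.488 -0.171  0.06 ]
cup [ 0.569 -0.154  0.05 ]
stud [0.575 0.235 0.082]
tumbler [0.441 0.02  0.085]
pitcher [0.772 0.048 0.185]
red [ 0.564 -0.004  0.05 ]
p1 [ 0.353 -0.076  0.05 ]
p2 [ 0.359 -0.188  0.05 ]
d [ 0.601 -0.062  0.032]
d [ 0.641 -0.257  0.032]
d [ 0.456 -0.296  0.032]
d [ 0.419 -0.103  0.032]
```

View pics/c1.png

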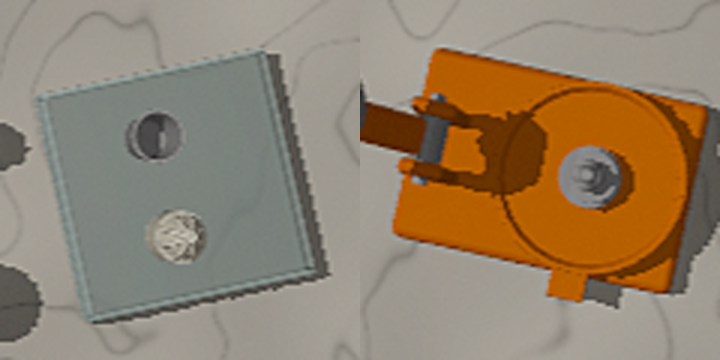

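View pics/c2.png

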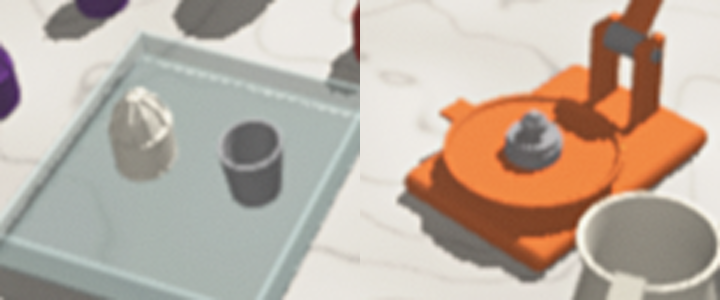

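The crop confirms it: the cream-white ribbed cone stands upright at c1 (177,236), and the cup is at c1 (155,135). The stud is at c1 (595,175). Next I'll refine these positions, triangulate the lever and check the tool axes.

```bash
python3 - <<'E'
from h import *
t=r.grab_frame("top"); s=r.grab_frame("scene")
def tri(a,b):
    C1,d1=ray(t,*a);C2,d2=ray(s,*b)
    A=np.c_[d1,-d2];x=np.linalg.lstsq(A,C2-C1,rcond=None)[0]
    p,q=C1+d1*x[0],C2+d2*x[1];return ((p+q)/2).round(4),np.linalg.norm(p-q).round(4)
print("lever tip",tri((115,196),(415,137)),"ball",tri((184,215),(387,190)))
print("stud",tri((278.5,238.5),(338.5,259)))
o=r.get_obs(); print(R.from_rotvec(o["orientation"]).as_matrix().round(3))
# overlay of hypotheses
ti=cv2.resize(t["frame"],None,fx=4,fy=4,interpolation=cv2.INTER_CUBIC); si=cv2.resize(s["frame"],None,fx=4,fy=4,interpolation=cv2.INTER_CUBIC)
def draw(f,im,P,c):
    cv2.polylines(im,[np.int32(proj(f,P)*4+1.5)],False,c,1,cv2.LINE_AA)
cone=(.487,-.172); cup=(.569,-.154); seat=(.575,.235)
for f,im in ((t,ti),(s,si)):
    draw(f,im,ring(cone,.021,.005),(0,0,255));draw(f,im,ring(cone,.021,.041),(0,255,0));draw(f,im,ring(cone,.002,.068),(255,0,0))
    draw(f,im,ring(seat,.022,.060),(0,0,255));draw(f,im,ring(seat,.078,.046),(255,0,0));draw(f,im,ring(seat,.003,.082),(0,255,0))
    draw(f,im,ring(cup,.022,.050),(0,0,255))
cv2.imwrite("pics/o1.png",np.hstack([ti[900:1200,1660:2060],si[1370:1670,700:1100]]))
cv2.imwrite("pics/o2.png",np.hstack([ti[750:1150,940:1320],si[920:1320,1150:1550]]))
E
```

```text
lever tip (array([0.6385, 0.5391, 0.3107]), np.float64(0.0021)) ball (array([0.6163, 0.4324, 0.1952]), np.float64(0.0005))
stud (array([0.5794, 0.2381, 0.078 ]), np.float64(0.0066))
[[ 0.919 -0.     0.395]
 [-0.395 -0.     0.919]
 [ 0.    -1.    -0.   ]]
```

View pics/o1.png

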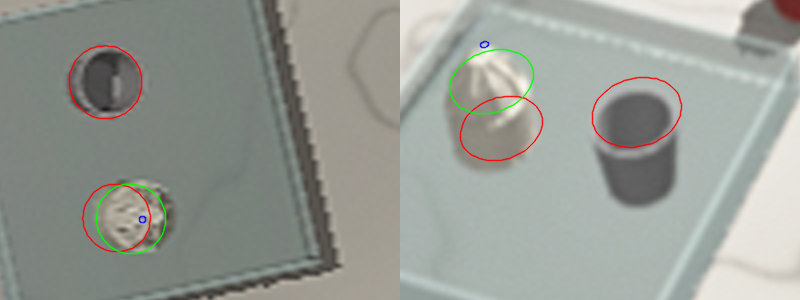

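View pics/o2.png

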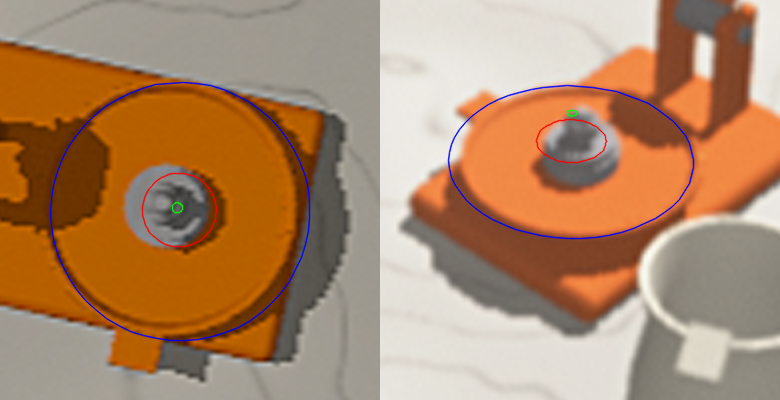

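```bash
cat >> h.py <<'E'
def plan(x,y,z,yaw=None,n=None):
    """tool shift (mm) and turn (deg) to TCP target; yaw=deg of tool z in world"""
    o=r.get_obs(); M=R.from_rotvec(o["orientation"]).as_matrix()
    cur=np.degrees(np.arctan2(M[1,2],M[0,2])); yaw=cur if yaw is None else yaw
    zz=np.array([np.cos(np.radians(yaw)),np.sin(np.radians(yaw)),0]);yy=np.array([0,0,-1.]);T=np.c_[np.cross(yy,zz),yy,zz]
    s=M.T@(np.array([x,y,z])-o["tcp_pos"])*1000; w=R.from_matrix(M.T@T).as_rotvec(degrees=True)
    print("tcp",o["tcp_pos"].round(4),"yaw",cur.round(1),"F",o["contact_force"].round(1),"w",o["grip_width"].round(4),"t",o["clock"])
    print("shift",s.round(1),"turn",w.round(2),"rows>=",max(np.linalg.norm(s)/50,np.linalg.norm(w)/8.59).__round__(1))
E
python3 - <<'E'
from h import *
plan(.39,.36,.23,66.7-40)
E
```

```text
Traceback (most recent call last):
  File "h.py", line 21, in plan
    print("tcp",o["tcp_pos"].round(4),"yaw",cur.round(1),"F",o["contact_force"].round(1),"w",o["grip_width"].round(4),"t",o["clock"])
                                                                                             ^^^^^^^^^^^^^^^^^^^^^
AttributeError: 'float' object has no attribute 'round'
```

```bash
sed -i 's/o\["grip_width"\].round(4)/round(o["grip_width"],4)/' h.py
python3 - <<'E'
from h import *
plan(.36,.40,.23,66.7-40)
E
```

```text
tcp [0.2664 0.6201 0.2311] yaw 66.7 F [-0.2  0.2  0.7] w 0.0852 t 0.35
shift [ 172.9    1.2 -165.3] turn [2.000e-02 4.005e+01 1.000e-02] rows>= 4.8
```

Call:
drive_tool(series=[[35, 0, -33, 0, 8, 0, 85], [70, 0, -66, 0, 16, 0, 85], [104, 0, -99, 0, 24, 0, 85], [138, 0, -132, 0, 32, 0, 85], [173, 0, -165, 0, 40, 0, 85]])

```text
clock: 0.85
tcp_pos: [0.3607, 0.3984, 0.2313]
orientation: [-1.393, 0.863, -0.863]
contact_force: [0.1, -0.4, -0.2]
grip_width: 0.0852
```

```bash
python3 - <<'E'
from h import *
plan(.43,.20,.23,-13)
E
```

```text
tcp [0.3607 0.3984 0.2313] yaw 26.4 F [ 0.1 -0.4 -0.2] w 0.0852 t 0.85
shift [208.5   1.3 -26.2] turn [ 0.000e+00  3.943e+01 -1.000e-02] rows>= 4.6
```

Call:
drive_tool(series=[[42, 0, -5, 0, 8, 0, 85], [84, 0, -10, 0, 16, 0, 85], [126, 0, -16, 0, 24, 0, 85], [168, 0, -21, 0, 32, 0, 85], [209, 0, -26, 0, 39.4, 0, 85]])

```text
clock: 1.35
tcp_pos: [0.4308, 0.198, 0.2316]
orientation: [-1.089, 1.378, -1.377]
contact_force: [1.6, 1.3, 0.3]
grip_width: 0.0846
```

```bash
python3 - <<'E'
from h import *
f=r.grab_frame("wrist"); cv2.imwrite("pics/w1.png",f["frame"])
o=r.get_obs(); M=R.from_rotvec(o["orientation"]).as_matrix()
C,d=ray(f,320,240); print("cam in tool",M.T@(C-o["tcp_pos"]),M.T@d)
print(proj(f,[[.578,.24,.06]]))
plan(.48,.0,.20,-52)
E
```

```text
cam in tool [-0.08288495 -0.14302101 -0.00491968] [ 0.2803193   0.96007975 -0.00933855]
[[488.17731098 133.73494331]]
tcp [0.4329 0.1908 0.2317] yaw -14.1 F [ 1.3 -6.7 -0.5] w 0.0847 t 1.4
shift [173.4  32.1  92.2] turn [-0.11 37.86  0.06] rows>= 4.4
```

View pics/w1.png

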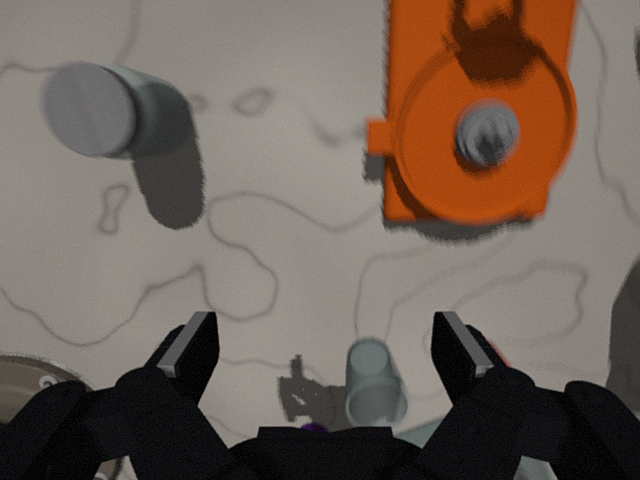

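Call:
drive_tool(series=[[35, 6, 18, 0, 8, 0, 85], [70, 12, 37, 0, 16, 0, 85], [105, 19, 55, 0, 24, 0, 85], [140, 26, 74, 0, 32, 0, 85], [173, 32, 92, 0, 38, 0, 85]])

```text
clock: 1.9
tcp_pos: [0.4802, -0.001, 0.2001]
orientation: [-0.626, 1.841, -1.845]
contact_force: [-0.5, 0.4, -0.1]
grip_width: 0.085
```

```bash
python3 - <<'E'
from h import *
plan(.475,-.15,.16,-77.3)
E
```

```text
tcp [ 0.4802 -0.001   0.2001] yaw -52.4 F [-0.5  0.4 -0.1] w 0.085 t 1.9
shift [ 95.   40.3 114.8] turn [-0.12 24.89 -0.06] rows>= 3.1
```

Call:
drive_tool(series=[[24, 10, 29, 0, 7, 0, 85], [48, 20, 58, 0, 14, 0, 85], [72, 30, 87, 0, 20, 0, 85], [95, 40, 115, 0, 25, 0, 85], [95, 40, 115, 0, 25, 0, 85]])

```text
clock: 2.4
tcp_pos: [0.4738, -0.155, 0.1598]
orientation: [-0.223, 2.106, -2.114]
contact_force: [0.1, -0.1, -0.2]
grip_width: 0.085
```

```bash
python3 - <<'E'
from h import *
f=r.grab_frame("wrist")
im=cv2.resize(f["frame"],(800,600),interpolation=cv2.INTER_CUBIC)
c=(.485,-.176)
for z,rad,col in ((.005,.021,(0,0,255)),(.041,.021,(0,255,0)),(.068,.002,(255,0,0))):
    cv2.polylines(im,[np.int32(proj(f,ring(c,rad,z))*1.25)],False,col,1,cv2.LINE_AA)
cv2.imwrite("pics/w2.png",im); plan(.485,-.176,.08,-77.3)
E
```

```text
tcp [ 0.4744 -0.1524  0.16  ] yaw -77.6 F [ 0.1  0.2 -0.3] w 0.0847 t 2.45
shift [-5.3 80.1 25.1] turn [-0.15 -0.35 -0.02] rows>= 1.7
```

View pics/w2.png

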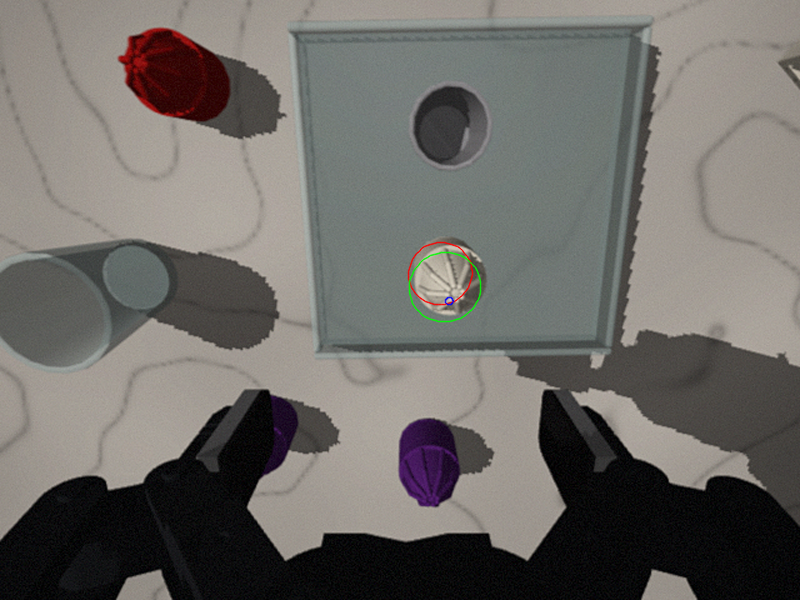

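```bash
cat > fit.py <<'E'
from h import *
from scipy.optimize import minimize
def model(f,c,z0,shape):
    P=np.vstack([ring(c,.021,z0),ring(c,.021,z0+.036),ring(c,.004,z0+.063)])
    m=np.zeros((480*4,640*4),np.uint8); cv2.fillConvexPoly(m,cv2.convexHull(np.int32(proj(f,P)*4+1.5)),1); return m
def mask(f,c):
    fr=cv2.resize(f["frame"],None,fx=4,fy=4,interpolation=cv2.INTER_LINEAR).astype(int)
    w=cv2.dilate(model(f,c,.005,0),np.ones((31,31)))
    return ((fr[...,2]-fr[...,0]>2)&(w>0)).astype(np.uint8)
if __name__=="__main__":
    c0=np.array([.488,-.1775]); fs=[(n,r.grab_frame(n)) for n in ("wrist","top","scene")]; tot=[]
    for n,f in fs:
        m=mask(f,c0); m=cv2.morphologyEx(m,cv2.MORPH_OPEN,np.ones((5,5)));m=cv2.morphologyEx(m,cv2.MORPH_CLOSE,np.ones((9,9)))
        cost=lambda p:1-(m&model(f,p,.005,0)).sum()/(m|model(f,p,.005,0)).sum()
        s=minimize(cost,c0,method="Nelder-Mead",options=dict(initial_simplex=c0+np.array([[0,0],[.004,0],[0,.004]])))
        print(n,s.x.round(4),s.fun.round(3)); tot.append((m,f))
    allc=lambda p:sum(1-(m&model(f,p,.005,0)).sum()/(m|model(f,p,.005,0)).sum() for m,f in tot)
    s=minimize(allc,c0,method="Nelder-Mead",options=dict(initial_simplex=c0+np.array([[0,0],[.004,0],[0,.004]])));print(s.x.round(4),s.fun)
    out=[]
    for m,f in tot:
        y,x=np.argwhere(m).mean(0).astype(int); im=cv2.resize(f["frame"],None,fx=4,fy=4)
        mm=model(f,s.x,.005,0); cs,_=cv2.findContours(mm,0,2); cv2.drawContours(im,cs,-1,(0,0,255),1)
        cs,_=cv2.findContours(m,0,2); cv2.drawContours(im,cs,-1,(0,255,0),1)
        out.append(im[y-130:y+130,x-130:x+130])
    cv2.imwrite("pics/fit.png",np.hstack(out))
E
python3 fit.py
```

```text
wrist [ 0.4898 -0.178 ] 0.015
top [ 0.4906 -0.1776] 0.424
scene [ 0.4895 -0.1785] 0.045
[ 0.4896 -0.1783] 0.5037794540503725
```

View pics/fit.png

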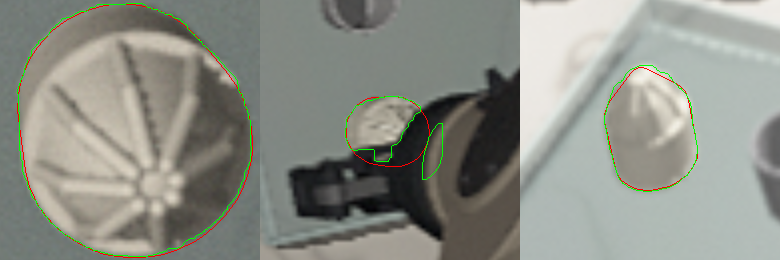

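The fit (wrist and scene agree within 0.5 mm) gives the cone at (0.4896, -0.178). The hand blocks the top view. Next is the descent.

```bash
python3 - <<'E'
from h import *
plan(.4896,-.1782,.10,-77.3);plan(.4896,-.1782,.008,-77.3)
E
```

```text
tcp [ 0.4756 -0.1489  0.1604] yaw -77.3 F [-0.  -0.2 -0.3] w 0.0847 t 2.6
shift [-7.1 60.5 31.6] turn [-0.07  0.04 -0.11] rows>= 1.4
tcp [ 0.4756 -0.1489  0.1604] yaw -77.3 F [-0.  -0.2 -0.3] w 0.0847 t 2.6
shift [ -6.9 152.5  31.5] turn [-0.07  0.04 -0.11] rows>= 3.1
```

Call:
drive_tool(series=[[-7, 20, 31.5, 0, 0, 0, 85], [-7, 50, 31.5, 0, 0, 0, 85], [-7, 70, 31.5, 0, 0, 0, 85], [-7, 80, 31.5, 0, 0, 0, 85], [-7, 80, 31.5, 0, 0, 0, 85]])

```text
clock: 3.1
tcp_pos: [0.4893, -0.1767, 0.0797]
orientation: [-0.237, 2.102, -2.102]
contact_force: [-0.2, -0.4, -0.2]
grip_width: 0.0848
```

```bash
python3 - <<'E'
from h import *
plan(.4896,-.1782,.008,-77.3)
f=r.grab_frame("wrist"); cv2.imwrite("pics/w3.png",f["frame"])
E
```

```text
tcp [ 0.4893 -0.1767  0.0797] yaw -77.1 F [-0.2 -0.4 -0.2] w 0.0848 t 3.1
shift [ 0.  71.7  1.6] turn [-0.    0.17 -0.02] rows>= 1.4
```

View pics/w3.png

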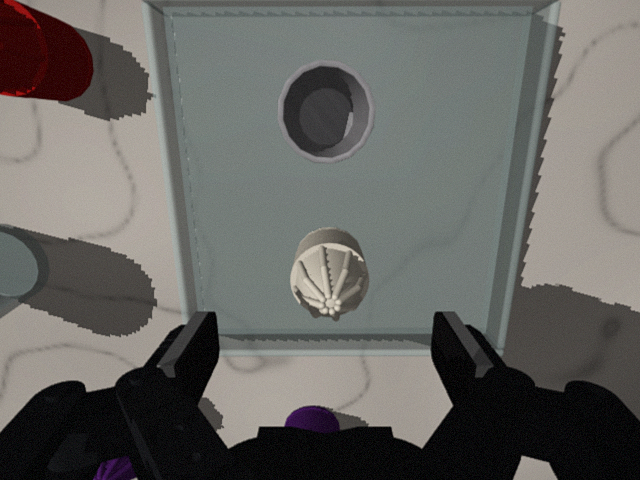

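The cone at (330,275) is centred between the jaws, and the cup at (326,110) is clear of them. Going down.

Call:
drive_tool(series=[[0, 25, 1.5, 0, 0, 0, 85], [0, 50, 1.5, 0, 0, 0, 85], [0, 64, 1.5, 0, 0, 0, 85], [0, 71, 1.5, 0, 0, 0, 85], [0, 71, 1.5, 0, 0, 0, 85]])

```text
clock: 3.65
tcp_pos: [0.4904, -0.1786, 0.0098]
orientation: [-0.235, 2.102, -2.103]
contact_force: [-0.6, -0.2, -0.3]
grip_width: 0.0853
```

Call:
drive_tool(series=[[0, 0, 0, 0, 0, 0, 20], [0, 0, 0, 0, 0, 0, 20], [0, 0, 0, 0, 0, 0, 20], [0, 0, 0, 0, 0, 0, 20], [0, 0, 0, 0, 0, 0, 20]], squeeze=60)

```text
clock: 4.15
tcp_pos: [0.4909, -0.1787, 0.0107]
orientation: [-0.233, 2.101, -2.102]
contact_force: [-1.4, 1.8, 7.6]
grip_width: 0.0404
```

```bash
python3 - <<'E'
from h import *
plan(.4896,-.1782,.15,-77.3)
E
```

```text
tcp [ 0.4909 -0.1787  0.0107] yaw -77.1 F [-1.4  1.8  7.6] w 0.0404 t 4.15
shift [   0.8 -139.3   -0.7] turn [-0.04  0.15 -0.17] rows>= 2.8
```

Call:
drive_tool(series=[[0, -5, 0, 0, 0, 0, 20], [0, -15, 0, 0, 0, 0, 20], [0, -40, 0, 0, 0, 0, 20], [0, -60, 0, 0, 0, 0, 20], [0, -60, 0, 0, 0, 0, 20]])

```text
clock: 4.65
tcp_pos: [0.4925, -0.1794, 0.0735]
orientation: [-0.228, 2.098, -2.101]
contact_force: [0.5, 0.4, -1.1]
grip_width: 0.0403
```

```bash
python3 - <<'E'
from h import *
f=r.grab_frame("wrist"); g=r.grab_frame("scene")
cv2.imwrite("pics/w4.png",np.hstack([cv2.resize(f["frame"],(400,300)),cv2.resize(g["frame"][300:450,120:320],(400,300))]))
plan(.4896,-.1782,.15,-77.3)
E
```

```text
tcp [ 0.4911 -0.1785  0.0713] yaw -77.1 F [ 0.   0.4 -0.9] w 0.0402 t 4.75
shift [  1.1 -78.8  -0.6] turn [-0.06  0.17 -0.24] rows>= 1.6
```

View pics/w4.png

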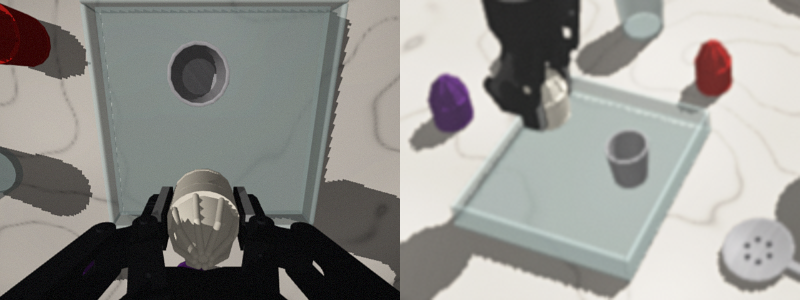

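The cone is lifted upright, and the cup and dish are undisturbed. Now I'll carry it towards the press.

```bash
python3 - <<'E'
from h import *
plan(.505,-.04,.17,-50)
E
```

```text
tcp [ 0.4911 -0.1785  0.0713] yaw -77.1 F [ 0.   0.4 -0.9] w 0.0402 t 4.75
shift [ -44.8  -98.7 -131.9] turn [ -0.11 -27.13  -0.22] rows>= 3.4
```

Call:
drive_tool(series=[[0, -40, 0, 0, 0, 0, 20], [-7, -75, -25, 0, -6, 0, 20], [-20, -99, -62, 0, -13, 0, 20], [-33, -99, -99, 0, -20, 0, 20], [-45, -99, -132, 0, -27, 0, 20]])

```text
clock: 5.25
tcp_pos: [0.5052, -0.0377, 0.1705]
orientation: [-0.659, 1.812, -1.814]
contact_force: [0.9, -0.4, -0.9]
grip_width: 0.0403
```

```bash
python3 - <<'E'
from h import *
plan(.535,.12,.16,-15)
E
```

```text
tcp [ 0.5052 -0.0377  0.1705] yaw -49.8 F [ 0.9 -0.4 -0.9] w 0.0403 t 5.25
shift [-124.5   10.8 -101.2] turn [ -0.21 -34.8   -0.19] rows>= 4.1
```

Call:
drive_tool(series=[[-30, 2, -24, 0, -8, 0, 20], [-60, 4, -48, 0, -16, 0, 20], [-90, 6, -72, 0, -24, 0, 20], [-124, 10, -100, 0, -32, 0, 20], [-124, 10, -101, 0, -35, 0, 20]])

```text
clock: 5.75
tcp_pos: [0.5343, 0.127, 0.1592]
orientation: [-1.079, 1.386, -1.385]
contact_force: [-0.5, -1.0, -0.2]
grip_width: 0.0408
```

```bash
cat > fit2.py <<'E'
from h import *
from scipy.optimize import minimize
def model(f,p):
    c=p[:2];P=np.vstack([ring(c,.022,.060),ring(c,.022,.060-p[2]),ring(c,.013,.070),ring(c,.004,.082)])
    m=np.zeros((480*4,640*4),np.uint8); cv2.fillConvexPoly(m,cv2.convexHull(np.int32(proj(f,P)*4+1.5)),1); return m
p0=np.array([.578,.240,.012]); tot=[];sx=p0+np.array([[0,0,0],[.005,0,0],[0,.005,0],[0,0,.008]])
iou=lambda m,f,p:1-(m&model(f,p)).sum()/(m|model(f,p)).sum()
for n in ("wrist","top","scene"):
    f=r.grab_frame(n)
    fr=cv2.resize(f["frame"],None,fx=4,fy=4).astype(int)
    w=cv2.dilate(model(f,p0),np.ones((41,41)))
    m=((fr.max(2)-fr.min(2)<0.4*fr.max(2))&(w>0)).astype(np.uint8)
    m=cv2.morphologyEx(m,cv2.MORPH_OPEN,np.ones((5,5)));m=cv2.morphologyEx(m,cv2.MORPH_CLOSE,np.ones((9,9)))
    s=minimize(lambda p:iou(m,f,p),p0,method="Nelder-Mead",options=dict(initial_simplex=sx));print(n,s.x.round(4),round(s.fun,3));tot.append((m,f))
s=minimize(lambda p:sum(iou(m,f,p) for m,f in tot),p0,method="Nelder-Mead",options=dict(initial_simplex=sx));print(s.x.round(4),s.fun)
out=[]
for m,f in tot:
    x,y=(proj(f,[[s.x[0],s.x[1],.06]])[0]*4).astype(int); im=cv2.resize(f["frame"],None,fx=4,fy=4)
    for mm,c in ((model(f,s.x),(0,0,255)),(m,(0,255,0))):
        cs,_=cv2.findContours(mm,0,2); cv2.drawContours(im,cs,-1,c,1)
    y0=max(y-130,0);x0=min(max(x-130,0),2300);out.append(im[y0:y0+260,x0:x0+260])
cv2.imwrite("pics/fit2.png",np.hstack(out)); cv2.imwrite("pics/w5.png",tot[0][1]["frame"])
plan(.535,.12,.16,-15)
E
python3 fit2.py
```

```text
wrist [0.5799 0.2427 0.0522] 0.103
top [0.5789 0.2445 0.0858] 0.079
scene [0.58   0.2404 0.0193] 0.058
[0.5784 0.2419 0.0218] 0.3626230999567108
tcp [0.534  0.1191 0.1598] yaw -14.9 F [-0.6 -0.6 -0.7] w 0.0402 t 5.9
shift [-1.1 -0.2  0.8] turn [-0.17  0.14 -0.03] rows>= 0.0
```

View pics/fit2.png

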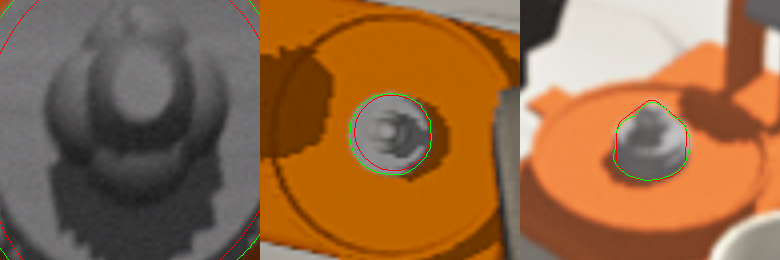

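View pics/w5.png

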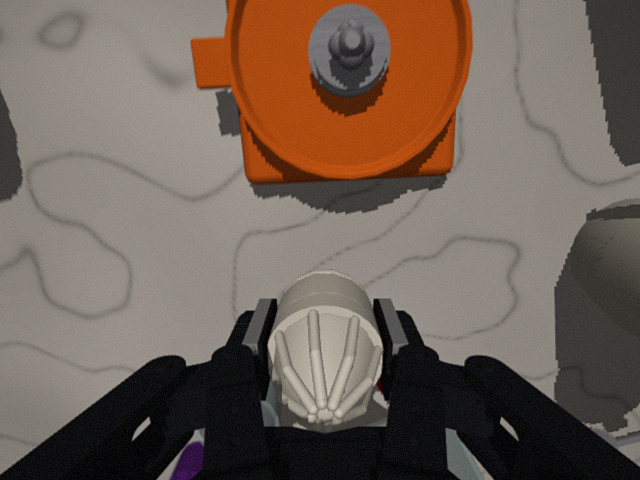

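```bash
python3 - <<'E'
from h import *
f=r.grab_frame("wrist"); im=cv2.resize(f["frame"][0:120,280:420],None,fx=5,fy=5,interpolation=cv2.INTER_CUBIC)
def D(P,c): cv2.polylines(im,[np.int32((proj(f,P)-[280,0])*5+2)],False,c,1,cv2.LINE_AA)
c=(.580,.241)
D(ring(c,.022,.06),(0,0,255));D(ring(c,.004,.082),(0,255,0));D(ring(c,.008,.078),(255,0,0));D(ring(c,.013,.070),(0,255,255))
cv2.imwrite("pics/w6.png",im)
E
```

```text
(no output)
```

View pics/w6.png

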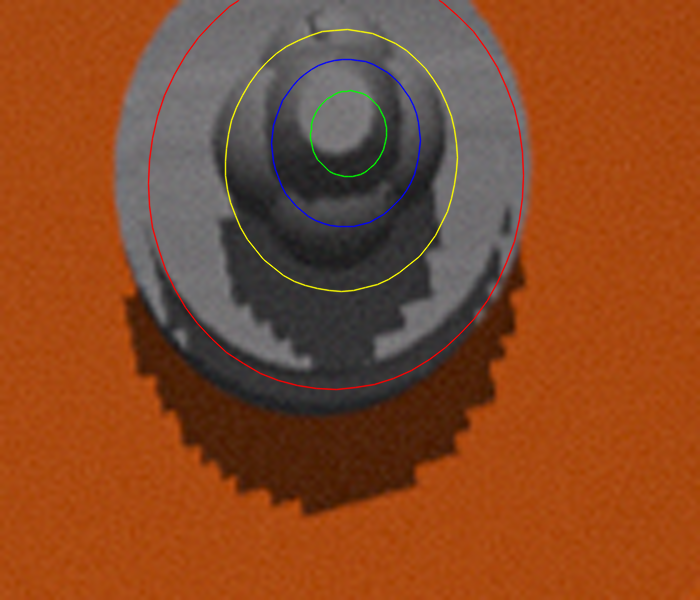

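```bash
python3 - <<'E'
from h import *
f=r.grab_frame("wrist"); im=cv2.resize(f["frame"][255:435,240:400],None,fx=3,fy=3,interpolation=cv2.INTER_CUBIC)
o=r.get_obs(); M=R.from_rotvec(o["orientation"]).as_matrix()
def D(P,c): cv2.polylines(im,[np.int32((proj(f,P)-[240,255])*3+1)],False,c,1,cv2.LINE_AA)
c=o["tcp_pos"]+M@[.0012,0,0];z0=o["tcp_pos"][2]-.0057
D(ring(c,.021,z0),(0,0,255));D(ring(c,.021,z0+.036),(0,255,0));D(ring(c,.004,z0+.063),(255,0,0))
cv2.imwrite("pics/w7.png",im); print(c,M.round(4).tolist())
E
```

```text
[0.53400221 0.11680827 0.16031692] [[-0.2588, 0.0039, 0.9659], [-0.9659, -0.0001, -0.2588], [-0.0009, -1.0, 0.0038]]
```

View pics/w7.png

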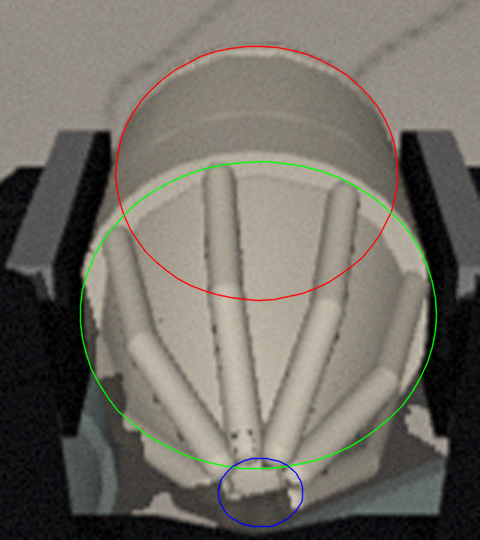

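```bash
python3 - <<'E'
from h import *
plan(.5796,.2438,.115,-15)
E
```

```text
tcp [0.5343 0.118  0.1603] yaw -15.0 F [-0.8 -0.1 -0.8] w 0.0405 t 6.0
shift [-133.2   45.5   11. ] turn [-0.21  0.   -0.05] rows>= 2.8
```

Call:
drive_tool(series=[[-40, 10, 3, 0, 0, 0, 20], [-80, 20, 7, 0, 0, 0, 20], [-115, 30, 10, 0, 0, 0, 20], [-133, 40, 11, -0.2, 0, 0, 20], [-133, 45.5, 11, -0.2, 0, 0, 20]], squeeze=80)

```text
clock: 6.5
tcp_pos: [0.5796, 0.2459, 0.1138]
orientation: [-1.074, 1.399, -1.397]
contact_force: [0.5, 0.0, -0.9]
grip_width: 0.04
```

Call:
drive_tool(series=[[0, 0, 0, 0, 0, 0, 20], [0, 0, 0, 0, 0, 0, 20]])

```text
clock: 6.7
tcp_pos: [0.5795, 0.2438, 0.1138]
orientation: [-1.073, 1.401, -1.4]
contact_force: [-0.3, -1.0, -0.4]
grip_width: 0.0398
```

```bash
python3 - <<'E'
from h import *
f=r.grab_frame("wrist");s=r.grab_frame("scene");t=r.grab_frame("top")
o=r.get_obs(); M=R.from_rotvec(o["orientation"]).as_matrix()
c=o["tcp_pos"]+M@[.0008,0,0];z0=o["tcp_pos"][2]-.0057; seat=(.5794,.243)
out=[]
for g,x,y,w in ((f,240,240,160),(s,290,200,100)):
    im=cv2.resize(g["frame"][y:y+w,x:x+w],(400,400),interpolation=cv2.INTER_CUBIC);k=400/w
    def D(P,cc): cv2.polylines(im,[np.int32((proj(g,P)-[x,y])*k+k/2)],False,cc,1,cv2.LINE_AA)
    D(ring(c,.021,z0),(0,0,255));D(ring(c,.021,z0+.036),(0,255,0));D(ring(c,.004,z0+.063),(255,0,0));D(ring(seat,.004,.082),(255,0,255));D(ring(seat,.022,.060),(255,255,0))
    out.append(im)
cv2.imwrite("pics/a1.png",np.hstack(out)); print(c,z0)
plan(.5796,.2438,.092,-15)
E
```

```text
[0.57970643 0.24370681 0.11452571] 0.10882684419634768
tcp [0.5799 0.2445 0.1145] yaw -15.0 F [-0.1  0.4 -1.2] w 0.0397 t 6.85
shift [ 0.8 22.5 -0.1] turn [-0.02 -0.03 -0.08] rows>= 0.5
```

View pics/a1.png

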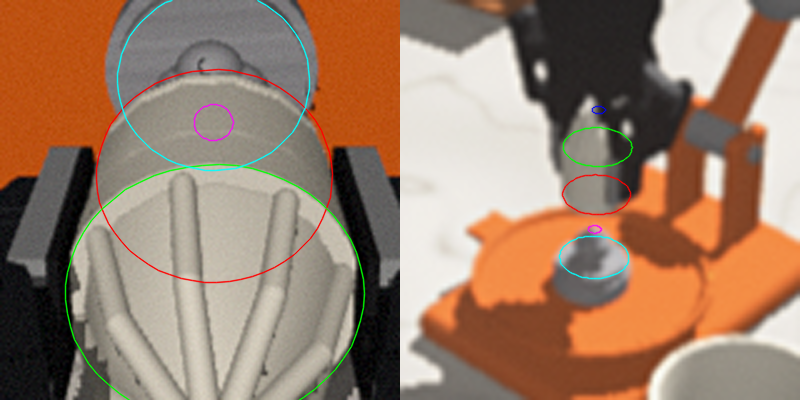

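Overlays agree within about 1–2 mm: in a1 the cone (597,195) is above the stud (593,231). Lowering over the tip, watching the force.

Call:
drive_tool(series=[[0.5, 8, 0, 0, 0, 0, 20], [0.5, 16, 0, 0, 0, 0, 20], [0.5, 22, 0, 0, 0, 0, 20], [0.5, 26, 0, 0, 0, 0, 20], [0.5, 30, 0, 0, 0, 0, 20]])

```text
clock: 7.35
tcp_pos: [0.5796, 0.244, 0.0839]
orientation: [-1.073, 1.4, -1.399]
contact_force: [-0.6, 0.6, 0.0]
grip_width: 0.0398
```

Call:
drive_tool(series=[[0, 0, 0, 0, 0, 0, 20]])

```text
clock: 7.45
tcp_pos: [0.5793, 0.2439, 0.0832]
orientation: [-1.074, 1.4, -1.399]
contact_force: [0.9, -0.4, 0.2]
grip_width: 0.0398
```

```bash
python3 - <<'E'
from h import *
print(r.get_obs()["moment"])
plan(.5796,.2438,.0657,-15)
E
```

```text
[ 0.01323917  0.08078625 -0.03708238]
tcp [0.5793 0.2439 0.0832] yaw -15.0 F [ 0.9 -0.4  0.2] w 0.0398 t 7.45
shift [ 0.1 17.5  0.3] turn [ 0.04 -0.02 -0.02] rows>= 0.4
```

Call:
drive_tool(series=[[0, 3, 0, 0, 0, 0, 20], [0, 6, 0, 0, 0, 0, 20], [0, 8, 0, 0, 0, 0, 20], [0, 9, 0, 0, 0, 0, 20]], squeeze=100)

```text
clock: 7.85
tcp_pos: [0.5797, 0.244, 0.0758]
orientation: [-1.073, 1.401, -1.398]
contact_force: [-4.4, -1.1, 10.9]
grip_width: 0.0396
```

Call:
drive_tool(series=[[0, 2, 0, 0, 0, 0, 20], [0, 4, 0, 0, 0, 0, 20]])

```text
clock: 8.05
tcp_pos: [0.5796, 0.244, 0.073]
orientation: [-1.072, 1.401, -1.398]
contact_force: [-2.5, -1.7, 3.4]
grip_width: 0.0397
```

Call:
drive_tool(series=[[0, 3, 0, 0, 0, 0, 20], [0, 6, 0, 0, 0, 0, 20], [0, 8, 0, 0, 0, 0, 20], [0, 8, 0, 0, 0, 0, 20]])

```text
clock: 8.45
tcp_pos: [0.5794, 0.244, 0.066]
orientation: [-1.073, 1.402, -1.397]
contact_force: [-5.8, -1.7, 11.8]
grip_width: 0.0397
```

```bash
python3 - <<'E'
from h import *
s=r.grab_frame("scene"); w=r.grab_frame("wrist")
cv2.imwrite("pics/b1.png",np.hstack([cv2.resize(s["frame"][200:300,290:390],(400,400),interpolation=cv2.INTER_CUBIC),cv2.resize(w["frame"][160:480,160:480],(400,400))]))
plan(.5796,.2438,.0657,-15)
E
```

```text
tcp [0.5795 0.244  0.066 ] yaw -15.0 F [-5.1 -1.7 12.5] w 0.0396 t 8.55
shift [0.2 0.3 0.2] turn [ 0.1  -0.04 -0.12] rows>= 0.0
```

View pics/b1.png

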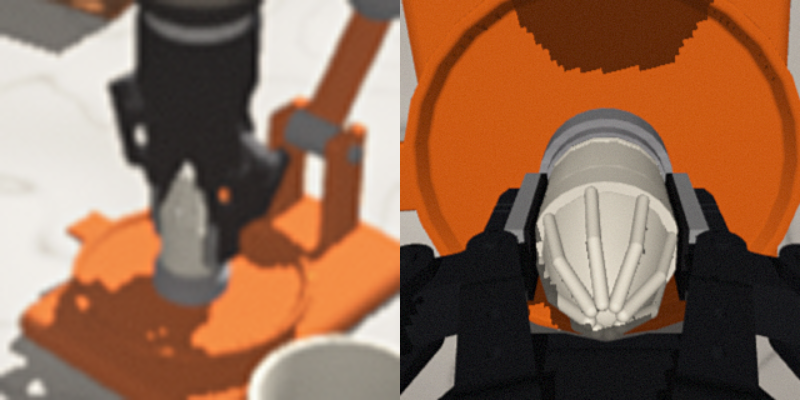

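Call:
drive_tool(series=[[0, 3, 0, 0, 0, 0, 20], [0, 6, 0, 0, 0, 0, 20], [0, 6, 0, 0, 0, 0, 20]])

```text
clock: 8.85
tcp_pos: [0.5795, 0.244, 0.0657]
orientation: [-1.072, 1.405, -1.395]
contact_force: [-21.0, -6.7, 51.8]
grip_width: 0.0396
```

```bash
python3 - <<'E'
from h import *
w=r.grab_frame("wrist");im=cv2.resize(w["frame"][220:420,220:420],(600,600),interpolation=cv2.INTER_CUBIC)
o=r.get_obs(); M=R.from_rotvec(o["orientation"]).as_matrix()
c=o["tcp_pos"]+M@[.001,0,0]
def D(P,cc): cv2.polylines(im,[np.int32((proj(w,P)-[220,220])*3+1)],False,cc,1,cv2.LINE_AA)
D(ring(c,.021,.060),(0,0,255));D(ring((.5794,.243),.022,.060),(0,255,0));D(ring((.5794,.243),.0242,.0505),(255,255,0));D(ring(c,.021,.096),(255,0,0))
cv2.imwrite("pics/b2.png",im); print(M[:,1],o["moment"]);plan(.5796,.2438,.0657,-15)
E
```

```text
[-0.00232518  0.00513873 -0.99998409] [-1.5105153   4.16051959  0.0436547 ]
tcp [0.5795 0.244  0.0657] yaw -15.1 F [-20.5  -6.2  52.7] w 0.0396 t 8.9
shift [0.2 0.  0.2] turn [ 0.21 -0.08 -0.25] rows>= 0.0
```

View pics/b2.png

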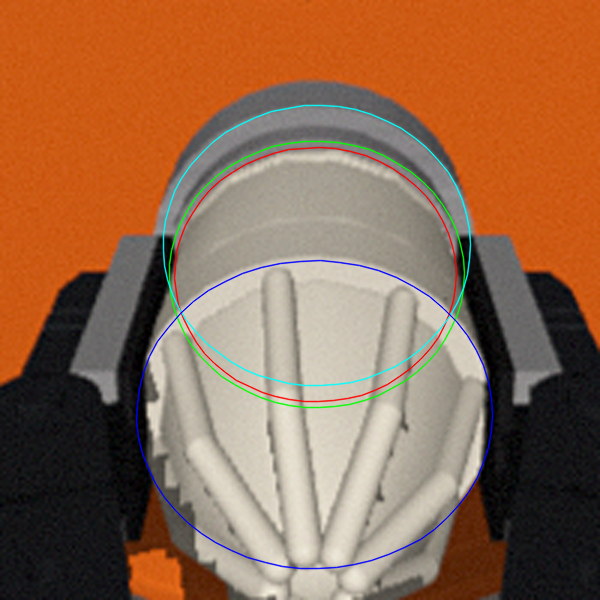

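Force rises to 52 N with no further travel (z 0.0657, so the underside is at 0.060). That is hard contact on the collar. I'll ease off to a moderate push.

Call:
drive_tool(series=[[0, 2.5, 0, 0, 0, 0, 20], [0, 2.5, 0, 0, 0, 0, 20], [0, 2.5, 0, 0, 0, 0, 20]])

```text
clock: 9.2
tcp_pos: [0.5803, 0.2444, 0.0659]
orientation: [-1.069, 1.405, -1.394]
contact_force: [-7.9, -3.1, 22.3]
grip_width: 0.0392
```

```bash
python3 - <<'E'
from h import *
plan(.5796,.2438,.0657,-15)
E
```

```text
tcp [0.5803 0.2444 0.0659] yaw -15.1 F [-7.9 -3.1 22.3] w 0.0392 t 9.2
shift [ 0.7  0.2 -0.5] turn [ 0.17 -0.1  -0.37] rows>= 0.0
```

Call:
drive_tool(series=[[0, 2.5, 0, 0, 0, 0, 20], [0, 2.5, 0, 0, 0, 0, 20], [0, 2.5, 0, 0, 0, 0, 20], [0, 2.5, 0, 0, 0, 0, 20], [0, 2.5, 0, 0, 0, 0, 20]])

```text
clock: 9.7
tcp_pos: [0.5803, 0.2444, 0.0659]
orientation: [-1.069, 1.406, -1.393]
contact_force: [-9.6, -2.9, 23.8]
grip_width: 0.0397
```

Call:
drive_tool(series=[[0, 2.5, 0, 0, 0, 0, 20], [0, 2.5, 0, 0, 0, 0, 20], [0, 2.5, 0, 0, 0, 0, 20], [0, 2.5, 0, 0, 0, 0, 20], [0, 2.5, 0, 0, 0, 0, 20]])

```text
clock: 10.2
tcp_pos: [0.5803, 0.2444, 0.0659]
orientation: [-1.068, 1.408, -1.392]
contact_force: [-10.2, -2.9, 23.3]
grip_width: 0.0396
```

```bash
python3 - <<'E'
from h import *
s=r.grab_frame("scene"); w=r.grab_frame("wrist");t=r.grab_frame("top")
cv2.imwrite("pics/e1.png",np.hstack([cv2.resize(s["frame"][200:300,290:390],(400,400),interpolation=cv2.INTER_CUBIC),cv2.resize(w["frame"][220:420,220:420],(400,400))]))
cv2.imwrite("pics/e2.png",t["frame"])
o=r.get_obs();print(o["qvel"].round(3),o["moment"]);plan(.5796,.2438,.0657,-15)
E
```

```text
[ 0.     0.002  0.001 -0.     0.001 -0.001  0.   ] [-0.84664769  2.03376598 -0.04923656]
tcp [0.5803 0.2444 0.0659] yaw -15.1 F [-10.1  -3.5  23.7] w 0.0396 t 10.35
shift [ 0.7  0.2 -0.5] turn [ 0.26 -0.13 -0.48] rows>= 0.1
```

View pics/e1.png

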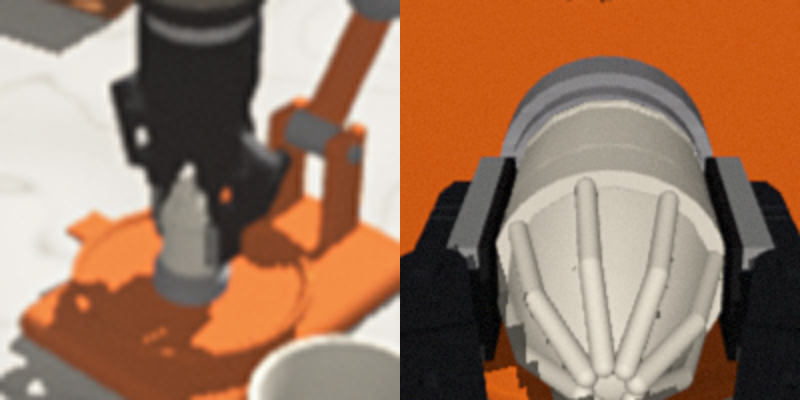

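View pics/e2.png

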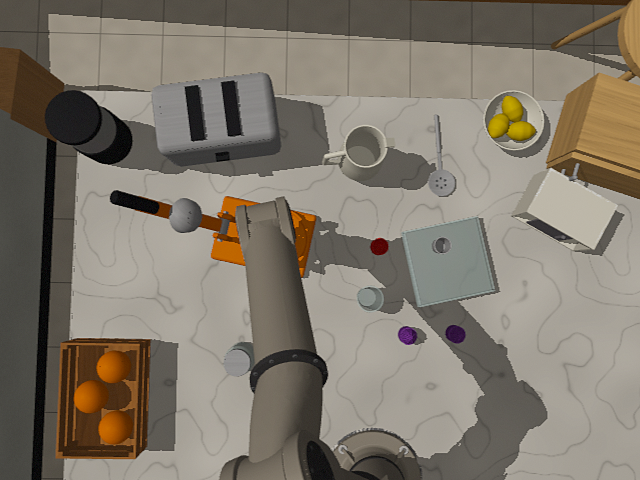

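Last checks:
- **Cone:** e1 shows it upright and flush on the collar.
- **Push:** a steady 23 N, with joint speeds near zero.
- **Other objects:** the top view shows the lever, cup (441,245), dish, tumbler, spoon and pitcher where they were.

Handing in.

```bash
python3 - <<'E'
from bench import r
print(r.hand_in()); o=r.get_obs(); print(o["clock"],o["tcp_pos"],o["contact_force"],o["grip_width"])
E
```

```text
the job is handed in; nothing more can be done
None
the job is handed in; nothing more can be done
```

I lifted the white cone out of the dish, pressed it over the stud until it clicked onto the collar, and handed in with the gripper still pushing it down. Hand-in reports no verdict, so success is judged only from my own checks.

- **Click:** the push force peaked at about 11 N, dropped to 3.4 N past the catches, then rose again at the collar.
- **Seating:** pushing harder raised the force to 52 N with only 0.3 mm more travel. That puts the underside at about 60 mm, level with the collar top.
- **Final hold:** I eased off and held for more than a second at about 23 N down, with a 39.6 mm grip and almost no motion. The last pictures showed the cone upright and everything else where it started.

Some checks were weaker or disagreed:
- **Stud position:** the camera estimates of the stud differed by up to about 4 mm, so I used a middle value.
- **Collar size:** the collar looked about 10% wider than the stated 44 mm.
- **Sideways force:** about 10 N of sideways force remained at the end, probably from a 1–2 mm offset between the cone and the stud.
- **Peak push:** the 52 N push was brief. It went through the fingers and stayed below the 120 N wrist limit, but it was harder than needed.

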